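# Pin the sampler carriage to its dock

### The job

Secure the vial carriage to its dock: take the blue-headed linchpin out of its stand and drop it fully home in the hole of the blue clevis, with its brass ring pointing towards the open end of the clevis, away from the post. Then push the outer end of the ring down until it snaps over the pin's lower end and locks. Leave the orange-headed spare pin where it stands.

Things in the scene. Friction and masses are not known exactly. Their poses are not given: they have to be found in the camera images.
- linchpin: Blue-headed linchpin, 0.3 kg, upright in a white stand 68 mm high. Origin: on its axis at the underside of its 36 mm wide flange, which rests on the stand; z up the pin. Below: 14 mm shank, 61 mm long, nose tapered to 5 mm. Above: blue grip block 22 x 22 mm, sides along x and y, 13 to 48 mm up. Brass ring points to -x; fingers lower than 12 mm above the origin may meet it. Yaw varies.
- linchpin_ring (a joint): Brass ring, hinged 7 mm above the pin's origin: U of 6 mm wire, legs at y +-27 mm, cross bar (30 mm long along y) 75 mm from the axis. 0 = open, level towards the pin's -x; grows as it swings down; 1.57 = locked, bar under the pin's nose. Sprung over centre: stays open below 0.3 rad, snaps shut by itself once past 0.5 rad (bar 36 mm down); under 1 N on the bar moves it.
- dock_hole (a point): Mouth centre of the 19 mm through hole in the fixed clevis, on its flat top, 100 mm above the table; z up. The clevis is a bar 40 mm thick, 36 mm wide. +x: to the blue post (46 mm off, as high) and white vial carriage (90 mm off, no higher). -x: to its free end, 18 mm off; the open ring must point there so that its legs pass beside the bar. 52 mm free space below.
- spare: Orange-headed spare linchpin, otherwise the same as the blue one, in a stand of the same kind; same origin and axes. Not to be used or moved.
Things that resemble listed ones, but are neither listed nor needed, are in the scene too. Leave any pink or turquoise look-alike of the linchpin alone.

How it is judged:
By the outcome, as a careful person would: the job done as asked, in the order asked, and still so for the second after the job is handed in, with the robot touching nothing.
It also fails if it takes over 45 s, if anything falls off the work surface, if the arm or the gripper's body presses on something with over 40 N, if the wrist force passes 120 N, or if a joint passes its speed limit or range.

### The arm

A 7-joint arm with a two-finger parallel gripper is mounted at the origin on the work surface. World frame = base frame: x ahead of the robot, y to its left, z up, the work surface at z = 0. Lengths are in mm, angles in rad, forces in N, time in s.
With the tool pointing down it reaches from about 400 to 850 mm from the base axis. Payload 4.5 kg.
Tool frame: the origin (TCP) lies on the centre line of the jaws, within the pads' length; the fingertips stand 11 mm ahead of it and the grasp point (between the pads) lies 8 mm behind it (robot.finger_overhang is the distance from the TCP to the fingertips, in mm); z points along the fingers, y is the direction in which the jaws open and shut (so a half turn about z gives the same grasp; the last joint's range is limited). The gripper opens to 85 mm and grips with 20 to 120 N. Pads are 22 mm wide; open, the fingers measure 114 mm over their backs; the gripper's body (76 mm by 85 mm) begins 54 mm behind the grasp point. The pads swing forward as they close: fully open they stand 13 mm farther back than shut.
Start: joints at [1.277, 0.689, -0.195, 1.565, 0.157, 0.902, -0.215], TCP at [201.255, -591.734, 242.317] pointing down, gripper open.
Joint ranges: [-3.01, 3.01], [-0.46, 2.08], [-1.47, 1.51], [0.13, 2.56], [-1, 4.14], [0.04, 2.09], [-2.66, 2.66]. Speed limits (rad/s): [2.57, 2.57, 3.14, 3.14, 3.14, 3.14, 3.14].

### API

Orientations are given as a unit quaternion [x, y, z, w].
In Python, from plant import robot gives the robot as it stands. The module is installed in compiled form; this text tells all that it offers.
- The arm moves only by the tool carry_out, never from a script. Its argument "commands" is a list of rows, each a list of 5 numbers: the closure, from 0 (fully open) to 1 (shut), then the shift along the world's x, y, z in mm, then the turn about the world's z in rad. In form: [[claw, tx, ty, tz, spin], ...]. A call has 1 to 8 rows; each row shifts and turns the pose as measured when the row begins; what a row does not reach is not made up. A row lasts 1/12 s, in which the tool goes at most 41.7 mm and 7.16 degrees, less where a joint would pass 70% of its speed; a pose out of reach is approached as far as the arm can. A call with a gripper value outside its range is refused whole. The fingers move at their own pace and stop on an object; "squeeze" is the grip in N (left out, the last holds). Time passes only in rows, so rows that do not move let the fingers close. It gives the time, the measured TCP pose, the force and the opening at its end, in the units of the state.
- robot.get_obs(): the state, without advancing time (a new reading comes with each control period).
- robot.get_image(name): name is "scene" or "top"; returns a dict with "color" (400x640x3 uint8, blue, green, red), "z_map" (400x640 float32, mm along the optical axis (not along the pixel's ray), 0 where there is no reading), "fx", "fy", "cx", "cy" (pixels), "R" (3x3) and "t" (3): a world point X has camera coordinates R X + t. Camera axes: x right, y down, z forward; pixel columns grow to the right and rows downward; lengths in mm; the calibration is good to about 2 mm. A picture is of the moment at which its call begins.
- robot.finish_job(): hands the job in, once; it reports no verdict.
The state is a dict: "t": time; "qpos": joint angles; "qd": joint speeds; "tau": joint torques, N m; "tcp_pos": TCP position; "tool_rot": TCP orientation; "force": force on the tool from outside, world axes, zero at the start; "ft_torque": the same for the moment, N m; "gripper_width": opening from 0.0 (shut) to 1.0 (fully open).
Only numpy, scipy, OpenCV 4.12 (cv2) and the standard library are available. Lean on these libraries where they do the work, as an engineer would, in place of code of your own. Each camera call takes 0.05 s, during which the arm holds its last target.

## Working session

There is one attempt and no reset: what is moved stays moved. The work goes in short steps, Python scripts to look and compute and a tool call to move; the robot and the scene stay as the last step left them, time stands still between calls to the robot, and variables do not carry over. Pictures are saved under pics/ and viewed, and the job is handed in when it is done.

Besides the shell and the picture viewer there is one more tool, called after ">>>" as name(argument=value, ...), one argument or row to a line, values as JSON. carry_out: Moves the arm, as the interface text tells. Its arguments: {"type":"object","properties":{"commands":{"type":"array"},"squeeze":{"type":"number"}},"required":["commands"]}

```bash
mkdir -p pics; python3 - <<'E'
from plant import robot
import cv2,numpy as np
o=robot.get_obs()
for k in o: print(k,np.round(o[k],3))
for n in("scene","top"):
    im=robot.get_image(n); cv2.imwrite(f"pics/{n}0.png",im["color"]); np.savez(f"{n}0.npz",**im)
    print(n,im["fx"],im["cx"],im["cy"],np.round(im["R"],3).tolist(),np.round(im["t"],1), "cam",-im["R"].T@im["t"])
E
```

```text
t 0.0
qpos [ 1.277  0.69  -0.195  1.566  0.157  0.903 -0.215]
qd [-0.     0.     0.001  0.001 -0.    -0.001 -0.001]
tau [ 0.0000e+00 -5.3960e+01 -1.2670e+00 -1.5854e+01  9.0000e-03  9.0000e-03
 -0.0000e+00]
tcp_pos [ 200.971 -591.123  241.463]
tool_rot [ 0.987  0.163 -0.    -0.001]
force [ 0.394  0.711 -0.681]
ft_torque [ 0.008 -0.001  0.014]
gripper_width 1.003
scene 368.27580002666474 322.30588272885666 195.8618531932292 [[-0.385, 0.923, 0.008], [0.615, 0.263, -0.743], [-0.688, -0.281, -0.669]] [ 161.6 -207.1 1045.7] cam [908.85963477 199.31251325 544.80558272]
top 462.2042425217685 320.5039746204431 199.07988874429608 [[0.02, -1.0, 0.002], [-0.993, -0.02, -0.113], [0.113, 0.0, -0.994]] [ 26.7 479.1 994.8] cam [ 363.32504895   36.12406035 1042.44282874]
```

View pics/scene0.png

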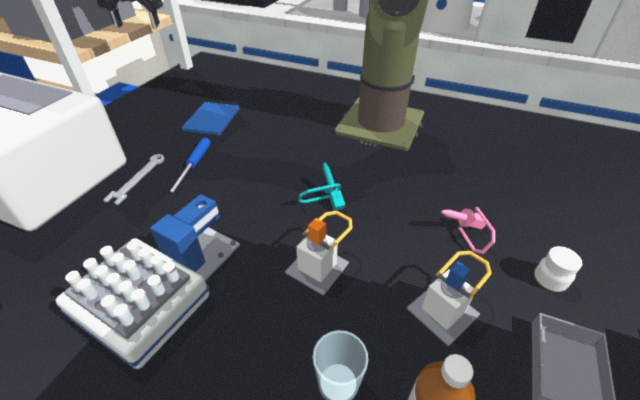

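View pics/top0.png

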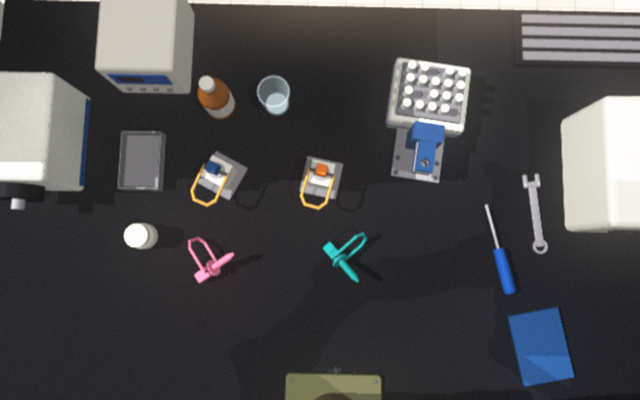

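The top view shows the blue pin at about (213,170), the orange pin at (321,170), and the clevis hole at (424,161). Ahead of that, the post is at (428,133). Next I'll zoom in and measure.

```bash
cat > h.py <<'E'
import numpy as np,cv2
def cast(im,u,v,z):
    d=np.array([(u-im["cx"])/im["fx"],(v-im["cy"])/im["fy"],1.0]);R=im["R"];c=-R.T@im["t"];w=R.T@d
    return c+w*(z-c[2])/w[2]
def pts(im,mask):
    v,u=np.nonzero(mask&(im["z_map"]>0));Z=im["z_map"][v,u]
    P=np.c_[(u-im["cx"])/im["fx"]*Z,(v-im["cy"])/im["fy"]*Z,Z]
    return (P-im["t"])@im["R"],u,v
def proj(im,X):
    c=im["R"]@np.array(X,float)+im["t"];return im["fx"]*c[0]/c[2]+im["cx"],im["fy"]*c[1]/c[2]+im["cy"]
def hsv(im):return cv2.cvtColor(im["color"],cv2.COLOR_BGR2HSV)
def rng(im,a,b):return cv2.inRange(hsv(im),a,b)>0
E
python3 - <<'E'
from h import *
T=dict(np.load("top0.npz"));S=dict(np.load("scene0.npz"))
for n,im,boxes in(("t",T,[(170,130,90,90),(380,110,80,80)]),("s",S,[(400,230,110,110),(140,180,110,110)])):
    for i,(x,y,w,h) in enumerate(boxes):
        cv2.imwrite(f"pics/z{n}{i}.png",cv2.resize(im["color"][y:y+h,x:x+w],(540,540),interpolation=cv2.INTER_CUBIC))
a=[cv2.imread(f"pics/z{k}.png") for k in("t0","t1","s0","s1")]
cv2.imwrite("pics/z.png",cv2.resize(np.vstack([np.hstack(a[:2]),np.hstack(a[2:])]),(600,600)))
def boxm(im,x,y,w,h):
    m=np.zeros(im["z_map"].shape,bool);m[y:y+h,x:x+w]=1;return m
for n,im,bp,bc in(("top",T,(170,130,90,90),(400,110,60,80)),("scene",S,(400,230,110,110),(140,180,90,90))):
    for nm,b,lo,hi in(("blue head",bp,(100,90,30),(125,255,255)),("ring",bp,(12,90,80),(32,255,255)),("clevis",bc,(100,90,30),(125,255,255))):
        m=rng(im,lo,hi)&boxm(im,*b);P,u,v=pts(im,m)
        print(n,nm,len(P),"uv",u.mean().round(1),v.mean().round(1),"z pct",np.percentile(P[:,2],[2,25,50,75,98]).round(1))
        zt={"blue head":116,"ring":75,"clevis":100}[nm]
        q=P[abs(P[:,2]-zt)<5]
        if len(q)>5:
            print("   near",zt,len(q),q.mean(0).round(1),q.min(0).round(1),q.max(0).round(1),"rect",cv2.minAreaRect(q[:,:2].astype(np.float32)))
E
```

```text
top blue head 138 uv 212.2 167.0 z pct [  1.6 113.4 115.1 117.3 120.1]
   near 116 109 [530.2 259.4 116.2] [517.4 246.7 111.1] [541.9 272.9 120.6] rect ((530.473876953125, 260.2867431640625), (22.485891342163086, 20.069936752319336), 66.16476440429688)
top ring 356 uv 204.7 190.5 z pct [-2.6  2.6 76.5 78.5 81.2]
   near 75 215 [489.1 277.1  77.3] [453.4 233.2  71.8] [542.7 309.2  80. ] rect ((495.0150146484375, 274.9923400878906), (60.33723449707031, 78.7928237915039), 67.43034362792969)
top clevis 1165 uv 425.1 142.7 z pct [ 33.5  98.   99.5 100.8 103.2]
   near 100 1010 [ 592.1 -183.    99.8] [ 531.  -217.5   95.1] [ 637.5 -153.7  104.6] rect ((583.4656982421875, -182.62782287597656), (63.27526092529297, 102.34062194824219), 82.86450958251953)
scene blue head 452 uv 457.6 275.2 z pct [  3.2  96.6 110.9 116.1 117.7]
   near 116 225 [536.1 260.5 115.8] [521.5 247.3 111.1] [548.1 274.2 118.8] rect ((534.3065185546875, 260.5443420410156), (22.016145706176758, 22.492549896240234), 66.37593841552734)
scene ring 515 uv 469.3 267.5 z pct [-0.5 75.7 77.5 78.5 79.7]
   near 75 400 [493.6 278.9  77.8] [457.1 233.2  73.6] [547.8 311.6  80. ] rect ((499.4875793457031, 275.20880126953125), (59.92864990234375, 80.9047622680664), 67.33995056152344)
scene clevis 2675 uv 183.7 231.7 z pct [ -0.2  63.3  93.7  99.4 101. ]
   near 100 1291 [ 598.4 -181.5   99.3] [ 533.2 -220.1   95. ] [ 642.3 -152.2  101.9] rect ((586.72705078125, -181.17660522460938), (64.63356018066406, 105.30026245117188), 81.460205078125)
```

View pics/z.png

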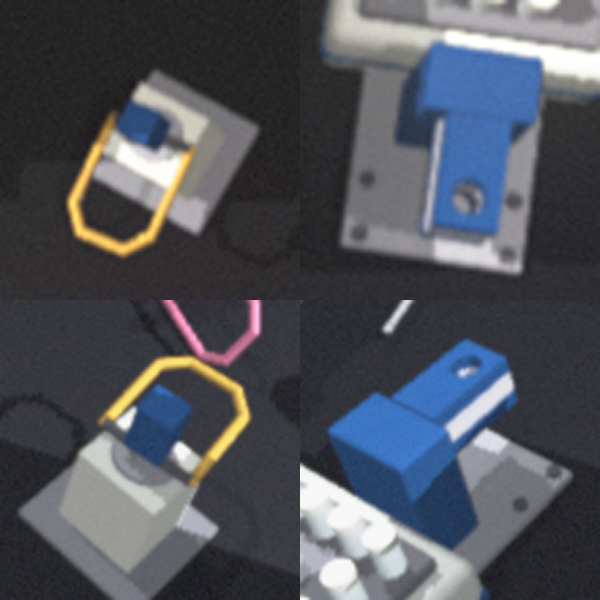

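```bash
python3 - <<'E'
from h import *
T=dict(np.load("top0.npz"));S=dict(np.load("scene0.npz"))
def hole(im,box,z=100):
    x,y,w,h=box; m=rng(im,(100,90,30),(125,255,255))[y:y+h,x:x+w].astype(np.uint8)
    g=im["color"][y:y+h,x:x+w]
    V=g.max(2).astype(int)
    # top faces: print V
    print(V)
hole(T,(410,145,30,32))
for n,im,b in(("T",T,(410,120,40,60)),("S",S,(150,190,75,90))):
    x,y,w,h=b;m=np.zeros(im["z_map"].shape,bool);m[y:y+h,x:x+w]=1
    P,u,v=pts(im,m&rng(im,(100,90,30),(125,255,255)));
    q=P[(abs(P[:,2]-100)<5)]
    # bar: take x<585 ; edges per x-slice
    for a in range(535,650,8):
        s=q[(q[:,0]>=a)&(q[:,0]<a+8)]
        if len(s)>5: print(n,a+4,np.percentile(s[:,1],[3,97]).round(1),len(s))
E
```

```text
[[ 76  76  78  75  74 108 171 182 153 168 176 173 177 176 174 173 173 174
  175 176 178 180 179 177 179 167 121  89  85 106]
 [ 78  75  80  77  77 113 177 183 157 168 172 173 171 174 175 176 174 175
  176 175 173 179 177 178 178 166 119  90 107 129]
 [ 76  77  79  75  81 121 180 179 158 172 173 172 175 175 176 173 174 175
  177 176 175 178 177 177 178 169 119 107 127 144]
 [ 83  80  82  77  86 138 186 171 158 170 174 175 174 174 176 177 176 175
  176 176 177 176 177 177 177 167 133 128 147 151]
 [101 101  96  93  98 152 193 166 161 172 176 177 177 176 171 178 176 175
  175 178 176 176 174 176 176 170 147 144 149 152]
 [114 117 109 108 107 158 192 160 163 173 176 175 177 172 176 178 179 176
  178 176 175 175 174 173 174 168 153 152 150 152]
 [119 122 117 114 115 160 189 157 162 173 177 176 175 177 175 177 178 180
  178 176 177 176 176 175 176 165 154 151 151 150]
 [120 122 117 110 118 160 185 159 168 175 176 175 176 177 176 177 177 177
  176 181 176 175 177 176 172 162 151 152 150 149]
 [120 119 116 112 117 172 184 158 169 176 176 176 177 175 176 179 180 179
  178 179 176 177 176 176 
[... 2884 characters left out ...]
21 138 144 109]]
T 539 [-193.  -159.2] 64
T 547 [-195.  -159.9] 42
T 555 [-195.2 -160. ] 43
T 563 [-195.8 -162.3] 62
T 571 [-197.3 -163.5] 66
T 579 [-199.2 -164.1] 65
T 587 [-199.7 -165.9] 71
T 595 [-212.3 -166.1] 84
T 603 [-214.8 -154.7] 113
T 611 [-215.3 -155.3] 115
T 619 [-214.8 -157.1] 117
T 627 [-215.9 -158. ] 108
T 635 [-205.6 -157.9] 43
S 539 [-193.  -158.1] 61
S 547 [-193.  -158.7] 66
S 555 [-195.7 -158.9] 48
S 563 [-196.1 -160.1] 60
S 571 [-197.3 -162.2] 74
S 579 [-198.2 -162.9] 81
S 587 [-199.8 -163.9] 79
S 595 [-210.5 -165.5] 93
S 603 [-212.7 -155.7] 108
S 611 [-213.8 -153.9] 141
S 619 [-214.3 -154.7] 153
S 627 [-215.5 -156.3] 144
S 635 [-216.6 -157. ] 149
S 643 [-181.  -158.2] 29
```

```bash
python3 - <<'E'
from h import *
T=dict(np.load("top0.npz"));S=dict(np.load("scene0.npz"))
for n,im,b,th in(("T",T,(418,154,14,15),163),("S",S,(190,190,24,22),None)):
    x,y,w,h=b;V=im["color"][y:y+h,x:x+w].max(2).astype(np.uint8)
    if n=="S": print(V)
    if th is None: th=int(np.percentile(V,75))-14
    k=4
    Vu=cv2.resize(V,None,fx=k,fy=k,interpolation=cv2.INTER_CUBIC)
    c,_=cv2.findContours((Vu<th).astype(np.uint8),cv2.RETR_EXTERNAL,cv2.CHAIN_APPROX_NONE)
    for q in c:
        if cv2.contourArea(q)<300: continue
        e=cv2.fitEllipse(cv2.convexHull(q)); u=(e[0][0]+.5)/k-.5+x; v=(e[0][1]+.5)/k-.5+y
        print(n,th,cv2.contourArea(q)/k/k,u,v,np.array(e[1])/k,cast(im,u,v,100).round(1))
E
```

```text
T 163 79.34375 424.63348865509033 161.85832405090332 [10.08794117 10.68665504] [ 552.2 -177.8  100. ]
[[ 58  59  55  56  56  58  60  57  62  56  55  55  59  57  59  58  56  58
   58  58  53  61  58  58]
 [ 58  58  55  57  60  57  56  59  56  56  56  58  59  58  60  55  55  58
   58  55  58  57  57  59]
 [ 56  57  59  56  57  54  56  61  57  60  58  56  56  57  58  57  56  58
   58  59  56  56  57  57]
 [ 58  61  59  59  59  58  58  55  60  61  62  70  61  60  59  58  56  58
   55  60  60  58  59  59]
 [ 55  56  56  60  58  60  57  63  68  85 118 126  97  70  63  58  58  56
   57  60  58  59  55  57]
 [ 56  59  59  55  53  58  61  77 116 157 173 174 158 130  94  71  61  59
   55  56  58  59  61  61]
 [ 55  60  59  58  57  61  85 130 169 190 192 194 188 176 160 131  97  72
   60  54  58  58  59  59]
 [ 62  58  55  55  60  88 133 173 190 193 191 194 192 191 189 182 166 133
   98  79  67  59  59  57]
 [ 56  60  56  67 100 146 175 192 194 193 195 195 194 196 196 195 192 180
  166 150 112  82  64  59]
 [ 60  65  85 127 163 181 192 196 194 193 193 193 190 190 192 197 195 195
  193 189 171 1
[... 829 characters left out ...]
 193 191 195 193 192 189 201 205 202 190 189 191 194 189 178 162
  154 153 151 154 160 187]
 [193 194 195 195 193 194 194 193 192 193 194 191 195 193 193 179 161 156
  155 153 154 167 196 221]
 [200 196 198 201 194 195 194 195 196 193 193 196 192 190 177 162 153 150
  151 153 166 200 225 232]
 [196 195 193 196 196 195 192 196 193 192 192 191 189 175 160 153 153 151
  152 165 197 224 232 232]]
S 178 41.46875 209.51639938354492 207.94038009643555 [ 4.77501583 23.2346611 ] [ 557.7 -155.4  100. ]
S 178 55.1875 200.49158668518066 203.53505897521973 [ 7.19199705 12.79567909] [ 554.6 -176.5  100. ]
S 178 200.4375 195.98099946975708 195.91547393798828 [13.57451344 56.91537476] [ 541.2 -196.1  100. ]
```

>>> carry_out(
  commands=[
    [0, 22, 34, 4, -0.09],
    [0, 22, 34, 4, -0.09],
    [0, 22, 34, 4, -0.09],
    [0, 22, 34, 4, -0.09],
    [0, 22, 34, 4, -0.09],
    [0, 22, 34, 4, -0.09],
    [0, 22, 34, 4, -0.09],
    [0, 22, 34, 4, -0.09],
  ],
  squeeze=60,
)

```text
t: 0.77
tcp_pos: [368.3, -317.6, 269.7]
tool_rot: [0.975, -0.223, -0.005, -0.002]
force: [0.8, -0.9, -0.4]
gripper_width: 1.002
```

>>> carry_out(
  commands=[
    [0, 20, 34, 0, 0.0],
    [0, 20, 34, 0, 0],
    [0, 20, 34, 0, 0],
    [0, 20, 34, 0, 0],
    [0, 15, 38, 0, 0],
    [0, 10, 38, 0, 0],
    [0, 10, 38, 0, 0],
    [0, 10, 38, 0, 0],
  ],
)

```text
t: 1.43
tcp_pos: [498.9, -15.3, 269.5]
tool_rot: [0.974, -0.225, -0.004, -0.002]
force: [-0.3, 0.0, -0.5]
gripper_width: 0.995
```

>>> carry_out(
  commands=[
    [0, 10, 38, -5, 0.0],
    [0, 5, 38, -5, 0],
    [0, 5, 38, -5, 0],
    [0, 5, 38, -5, 0],
    [0, 5, 38, 0, 0],
    [0, 0, 38, 0, 0],
    [0, 0, 30, 0, 0],
    [0, 0, 0, 0, 0],
  ],
)

```text
t: 2.1
tcp_pos: [526.5, 268.3, 245.7]
tool_rot: [0.976, -0.218, -0.006, -0.004]
force: [0.7, 1.7, -0.2]
gripper_width: 0.997
```

>>> carry_out(
  commands=[
    [0, 6, -8, -20, 0.04],
    [0, 0, 0, -20, 0],
    [0, 0, 0, -20, 0],
    [0, 0, 0, 0, 0],
    [0, 0, 0, 0, 0],
  ],
)

```text
t: 2.52
tcp_pos: [530.9, 265.4, 182.9]
tool_rot: [0.981, -0.192, -0.006, -0.005]
force: [1.2, -0.5, 0.7]
gripper_width: 1.0
```

```bash
python3 - <<'E'
from plant import robot
import cv2,numpy as np
o=robot.get_obs();print(o["t"],o["tcp_pos"].round(1),o["tool_rot"].round(3),o["qpos"].round(2))
from h import *
im={k:robot.get_image(k) for k in("scene","top")}
for k in im:np.savez(k+"1.npz",**im[k])
a=cv2.resize(im["scene"]["color"][150:350,380:580],(400,400),interpolation=2);b=cv2.resize(im["top"]["color"][90:240,130:280],(400,400),interpolation=2)
cv2.imwrite("pics/p1.png",np.hstack([a,b]))
E
```

```text
2.5167 [530.9 265.4 182.9] [ 0.981 -0.192 -0.006 -0.005] [-0.57  0.72  0.06  1.73 -0.09  0.7  -2.41]
```

View pics/p1.png

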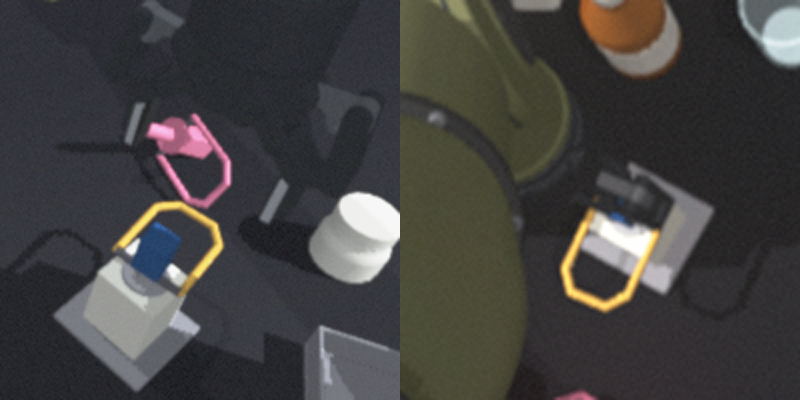

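```bash
python3 - <<'E'
from h import *
S=dict(np.load("scene1.npz"));T=dict(np.load("top1.npz"))
V=S["color"].max(2)
m=(V>110).astype(np.uint8); n,l,st,c=cv2.connectedComponentsWithStats(m[170:290,420:540])
for i in range(1,n):
    if st[i,4]>15: print(st[i],c[i]+[420,170])
for dz in(-11,-3,0,8,13): 
  for s in(-42.5,0,42.5):
    a=2*np.arctan2(-.192,.981)-np.pi/2
    print(dz,s,np.round(proj(S,[530.9+s*np.cos(a),265.4+s*np.sin(a),182.9+dz]),1))
E
```

```text
[23 32  9 19 62] [446.62903226 210.75806452]
[  16   37   60   83 1392] [470.95402299 244.17241379]
[91 70 12 21 93] [516.72043011 250.21505376]
[36 91 14 10 43] [462.02325581 265.02325581]
[115  94   5  19  63] [537.55555556 273.23809524]
[  8 108  27  12 182] [439.07142857 285.22527473]
-11 -42.5 [505.9 260.3]
-11 0 [475.  242.2]
-11 42.5 [446.8 225.7]
-3 -42.5 [508.  256.3]
-3 0 [476.7 238.2]
-3 42.5 [448.1 221.7]
0 -42.5 [508.9 254.8]
0 0 [477.4 236.7]
0 42.5 [448.6 220.2]
8 -42.5 [511.1 250.7]
8 0 [479.1 232.6]
8 42.5 [450.  216.1]
13 -42.5 [512.5 248.1]
13 0 [480.3 230. ]
13 42.5 [450.9 213.5]
```

>>> carry_out(
  commands=[
    [0, 1, -5, -15, 0],
    [0, 0, 0, -25, 0],
    [0, 0, 0, -20, 0],
    [0, 0, 0, -15, 0],
    [0, 0, 0, -5, 0],
    [0, 0, 0, 0, 0],
  ],
)

```text
t: 3.12
tcp_pos: [538.6, 261.6, 109.9]
tool_rot: [0.981, -0.194, 0.001, -0.01]
force: [-0.4, -0.5, 0.5]
gripper_width: 0.999
```

>>> carry_out(
  commands=[
    [0, 0, 0, 0, 0],
    [0, 0, 0, 0, 0],
  ],
)

```text
t: 3.28
tcp_pos: [540.0, 262.0, 112.1]
tool_rot: [0.981, -0.194, 0.002, -0.011]
force: [0.4, -0.8, -0.1]
gripper_width: 1.003
```

>>> carry_out(
  commands=[
    [0, -8, -2, -8, 0],
    [0, 0, 0, -8, 0],
    [0, 0, 0, 0, 0],
  ],
)

```text
t: 3.53
tcp_pos: [534.9, 261.3, 99.6]
tool_rot: [0.981, -0.194, 0.006, -0.014]
force: [-0.2, -1.4, 0.1]
gripper_width: 1.003
```

>>> carry_out(
  commands=[
    [0, -3, -1, -3, 0],
    [0, 0, 0, -1, 0],
  ],
)

```text
t: 3.7
tcp_pos: [532.9, 260.8, 96.5]
tool_rot: [0.981, -0.194, 0.007, -0.015]
force: [-0.3, -0.0, 0.4]
gripper_width: 0.999
```

```bash
cat > st.py <<'E'
from plant import robot
import numpy as np
from scipy.spatial.transform import Rotation as Ro
o=robot.get_obs();M=Ro.from_quat(o["tool_rot"]).as_matrix()
j=np.arctan2(M[1,1],M[0,1])%np.pi
print("t",round(o["t"],2),"tcp",o["tcp_pos"].round(1),"zaxis",M[:,2].round(3),"jaw",j.round(3),"F",np.round(o["force"],1),"g",round(float(o["gripper_width"]),3),"q",o["qpos"].round(2))
E
python3 st.py
```

```text
t 3.7 tcp [532.9 260.8  96.5] zaxis [ 0.019  0.026 -0.999] jaw 1.181 F [-0.3 -0.   0.4] g 0.999 q [-0.55  0.84  0.04  1.81 -0.09  0.46 -2.4 ]
```

>>> carry_out(
  commands=[
    [1, 0, 0, 0, 0],
    [1, 0, 0, 0, 0],
    [1, 0, 0, 0, 0],
    [1, 0, 0, 0, 0],
    [1, 0, 0, 0, 0],
    [1, 0, 0, 0, 0],
  ],
  squeeze=60,
)

```text
t: 4.2
tcp_pos: [533.9, 260.4, 97.7]
tool_rot: [0.981, -0.194, 0.007, -0.015]
force: [-0.5, -1.3, 2.1]
gripper_width: 0.249
```

```bash
python3 st.py
```

```text
t 4.2 tcp [533.9 260.4  97.7] zaxis [ 0.02   0.026 -0.999] jaw 1.18 F [-0.5 -1.3  2.1] g 0.249 q [-0.55  0.84  0.04  1.81 -0.09  0.46 -2.4 ]
```

>>> carry_out(
  commands=[
    [1, 0, 0, 10, 0],
    [1, 0, 0, 15, 0],
    [1, 0, 0, 20, 0],
    [1, 0, 0, 25, 0],
    [1, 0, 0, 25, 0],
    [1, 0, 0, 25, 0],
    [1, 0, 0, 10, 0],
    [1, 0, 0, 0, 0],
  ],
  squeeze=80,
)

```text
t: 4.87
tcp_pos: [530.5, 258.6, 233.4]
tool_rot: [0.981, -0.194, 0.005, -0.012]
force: [-0.2, 0.3, -3.2]
gripper_width: 0.244
```

```bash
python3 st.py; python3 - <<'E'
from plant import robot
from h import *
im={k:robot.get_image(k) for k in("scene","top")}
for k in im:np.savez(k+"2.npz",**im[k])
a=cv2.resize(im["scene"]["color"][130:330,380:580],(400,400),interpolation=2);b=cv2.resize(im["top"]["color"][90:240,130:280],(400,400),interpolation=2)
cv2.imwrite("pics/p2.png",np.hstack([a,b]))
E
```

```text
t 4.87 tcp [530.5 258.6 233.4] zaxis [ 0.014  0.023 -1.   ] jaw 1.18 F [-0.2  0.3 -3.2] g 0.244 q [-0.57  0.64  0.07  1.71 -0.08  0.76 -2.41]
```

View pics/p2.png

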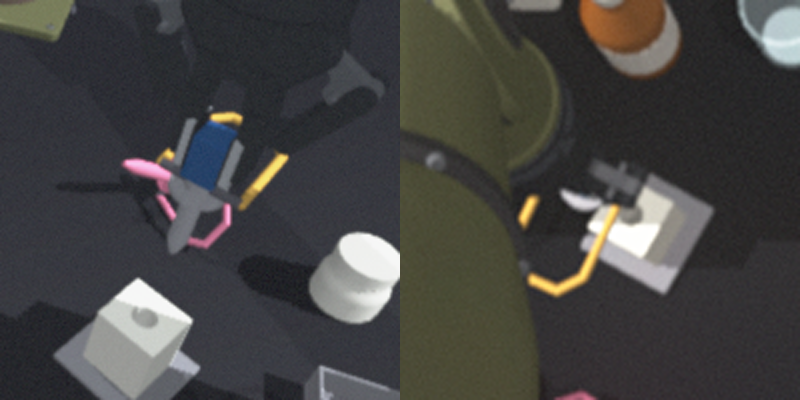

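```bash
python3 - <<'E'
from h import *
S=dict(np.load("scene2.npz"))
x,y,w,h=444,280,18,15
V=S["color"][y:y+h,x:x+w].max(2);print(V)
for p in((452.5,287.5),(452,288)):print(cast(S,*p,68))
for p in((200.5,203.5),(200.7,204)):print(cast(S,*p,100))
E
```

```text
[[246 246 247 247 246 247 247 247 247 247 246 247 246 247 247 247 246 246]
 [237 241 246 246 246 246 247 247 247 247 247 247 246 246 246 247 246 247]
 [214 220 235 236 240 246 246 246 246 246 246 246 246 247 247 247 246 247]
 [208 207 206 198 204 230 235 233 232 234 241 245 246 247 247 247 247 246]
 [206 203 188 171 176 203 206 197 194 193 211 227 241 245 246 247 247 246]
 [205 197 174 159 173 200 182 173 169 166 167 180 209 229 240 246 246 246]
 [206 191 162 156 165 177 166 165 163 159 159 159 166 185 216 235 237 241]
 [204 190 161 156 161 162 160 159 161 161 159 153 152 165 189 211 214 221]
 [204 194 165 157 160 161 162 162 162 159 157 151 148 153 169 201 206 209]
 [210 201 174 162 160 162 162 163 162 157 155 151 146 149 157 198 207 209]
 [208 208 194 176 164 161 163 159 161 155 152 149 144 147 156 195 207 208]
 [208 206 206 194 174 168 163 161 160 155 151 148 144 151 171 197 209 207]
 [207 210 207 207 195 183 170 163 161 155 149 146 151 164 187 205 209 210]
 [207 207 208 208 205 198 192 184 175 166 167 164 178 192 202 207 209 208]
 [206 207 208 209 208 210 208 200 198 193 191 192 200 206 207 208 209 210]]
[533.26541332 261.28281241  68.        ]
[534.47440285 260.70767407  68.        ]
[ 554.49459047 -176.56881716  100.        ]
[ 555.41643458 -175.46573654  100.        ]
```

>>> carry_out(
  commands=[
    [1, 2, -20, 10, 0],
    [1, 2, -30, 5, 0],
    [1, 2, -35, 0, 0.04],
    [1, 2, -35, 0, 0.04],
    [1, 2, -35, 0, 0.04],
    [1, 2, -35, 0, 0.04],
    [1, 2, -35, 0, 0.04],
    [1, 2, -35, 0, 0.04],
  ],
)

```text
t: 5.63
tcp_pos: [534.9, 1.6, 235.0]
tool_rot: [0.998, -0.058, -0.01, -0.012]
force: [-0.2, -0.5, -3.7]
gripper_width: 0.245
```

```bash
python3 st.py
```

```text
t 5.63 tcp [534.9   1.6 235. ] zaxis [-0.018  0.024 -1.   ] jaw 1.455 F [-0.2 -0.5 -3.7] g 0.245 q [-0.04  0.59 -0.06  1.83  0.01  0.74 -1.78]
```

>>> carry_out(
  commands=[
    [1, 4, -35, 0, 0],
    [1, 4, -35, 0, 0],
    [1, 4, -35, 0, 0],
    [1, 3, -30, 0, 0],
    [1, 2, -20, 0, 0],
    [1, 0, -10, 0, 0],
    [1, 0, 0, 0, 0],
  ],
)

```text
t: 6.22
tcp_pos: [542.6, -182.9, 223.8]
tool_rot: [0.998, -0.064, -0.021, -0.01]
force: [-0.3, 0.4, -3.4]
gripper_width: 0.247
```

```bash
python3 st.py
```

```text
t 6.22 tcp [ 542.6 -182.9  223.8] zaxis [-0.04   0.022 -0.999] jaw 1.442 F [-0.3  0.4 -3.4] g 0.247 q [ 0.29  0.66 -0.06  1.71  0.04  0.82 -1.49]
```

>>> carry_out(
  commands=[
    [1, 7, 3, 0, 0],
    [1, 6, 3, 0, 0],
    [1, 1, 0, 0, 0],
  ],
)

```text
t: 6.47
tcp_pos: [556.3, -171.7, 221.6]
tool_rot: [0.998, -0.063, -0.023, -0.012]
force: [0.7, 0.4, -2.6]
gripper_width: 0.244
```

```bash
python3 st.py; python3 - <<'E'
from plant import robot
from h import *
from scipy.spatial.transform import Rotation as Ro
o=robot.get_obs();R=Ro.from_quat(o["tool_rot"]).as_matrix();G=Ro.from_quat([.981,-.194,.007,-.015]).as_matrix()
d=np.array([-1.,-.2,0]);
for n,v in(("flange",[0,0,-29.7]),("nose",[0,0,-90.7])):print(n,(o["tcp_pos"]+R@G.T@np.array(v)).round(1))
im={k:robot.get_image(k) for k in("scene","top")}
for k in im:np.savez(k+"3.npz",**im[k])
a=cv2.resize(im["scene"]["color"][110:310,100:300],(400,400),interpolation=2);b=cv2.resize(im["top"]["color"][90:240,340:490],(400,400),interpolation=2)
cv2.imwrite("pics/p3.png",np.hstack([a,b]))
E
```

```text
t 6.47 tcp [ 556.3 -171.7  221.6] zaxis [-0.045  0.027 -0.999] jaw 1.445 F [ 0.7  0.4 -2.6] g 0.244 q [ 0.27  0.67 -0.07  1.68  0.03  0.84 -1.5 ]
flange [ 554.6 -171.8  192. ]
nose [ 551.2 -172.1  131.1]
```

View pics/p3.png

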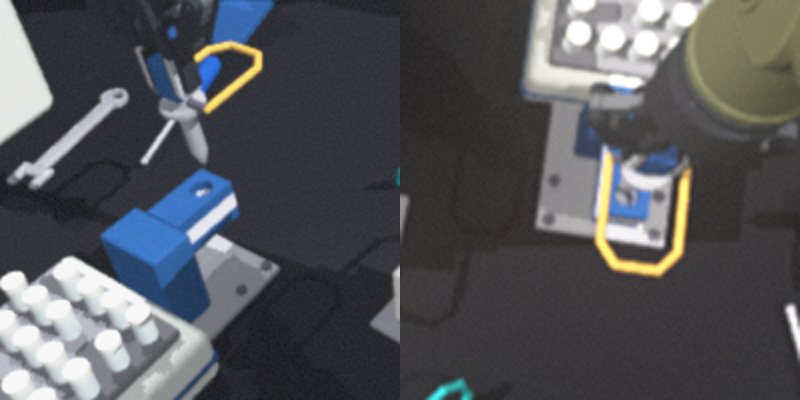

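```bash
python3 - <<'E'
from h import *
S=dict(np.load("scene3.npz"))
print(proj(S,(551.2+1,-172.1+.5,131.1)),proj(S,(555.6,-171.3,192)))
V=S["color"];x,y,w,h=165,150,50,50
cv2.imwrite("pics/p4.png",cv2.resize(V[y:y+h,x:x+w],(600,600),interpolation=2))
E
```

```text
(np.float64(199.84855186961215), np.float64(190.10762690447874)) (np.float64(190.43655768866702), np.float64(162.48639316261426))
```

View pics/p4.png

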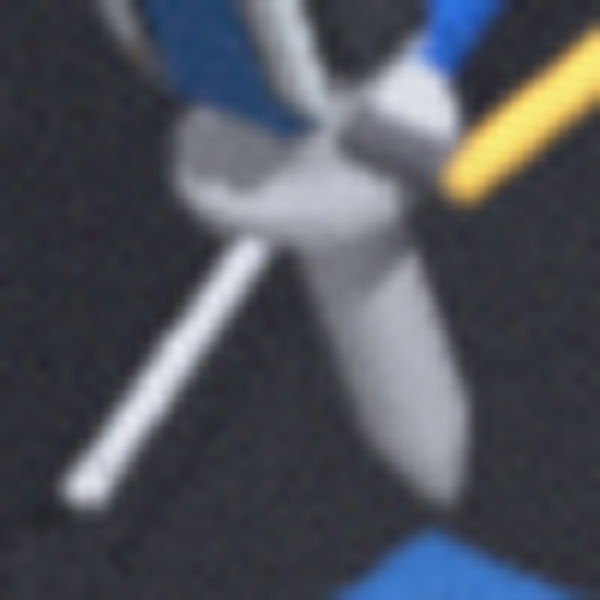

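>>> carry_out(
  commands=[
    [1, 2, -6, -5, 0],
    [1, 0, -1, -8, 0],
    [1, 0, 0, -8, 0],
  ],
)

```text
t: 6.82
tcp_pos: [559.6, -176.9, 201.3]
tool_rot: [0.998, -0.06, -0.021, -0.012]
force: [0.0, 0.1, -3.6]
gripper_width: 0.24
```

```bash
cat > st2.py <<'E'
import runpy;runpy.run_path("st.py")
from plant import robot
from h import *
import sys
from scipy.spatial.transform import Rotation as Ro
o=robot.get_obs();R=Ro.from_quat(o["tool_rot"]).as_matrix();G=Ro.from_quat([.981,-.194,.007,-.015]).as_matrix()
for n,v in(("flange",[0,0,-29.7]),("nose",[0,0,-90.7])):print(n,(o["tcp_pos"]+R@G.T@np.array(v)).round(1))
if len(sys.argv)>1:
    S=robot.get_image("scene");np.savez("scene_l.npz",**S)
    cv2.imwrite(sys.argv[1],cv2.resize(S["color"][130:230,140:240],(600,600),interpolation=2))
E
python3 st2.py pics/p5.png
```

```text
t 6.82 tcp [ 559.6 -176.9  201.3] zaxis [-0.041  0.026 -0.999] jaw 1.451 F [ 0.   0.1 -3.6] g 0.24 q [ 0.27  0.71 -0.07  1.68  0.04  0.8  -1.49]
flange [ 558.1 -177.1  171.6]
nose [ 554.8 -177.4  110.7]
```

View pics/p5.png

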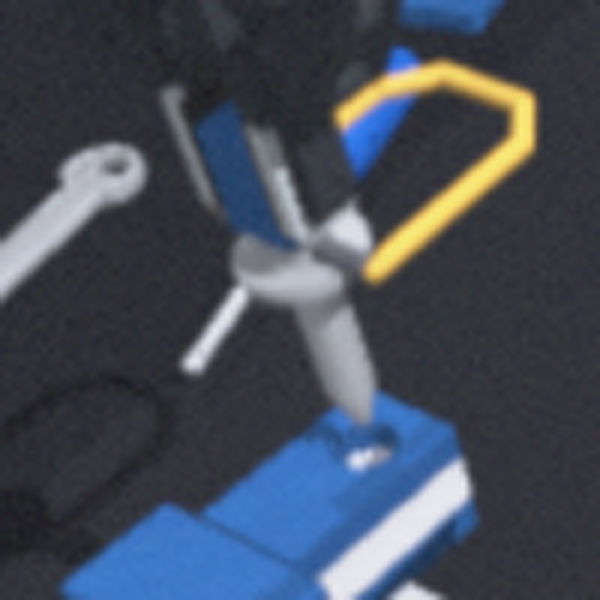

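>>> carry_out(
  commands=[
    [1, -1, 0, -8, 0],
    [1, -1, 0, -10, 0],
    [1, -1, 0, -10, 0],
    [1, 0, 0, 0, 0],
  ],
)

```text
t: 7.2
tcp_pos: [555.6, -178.1, 167.9]
tool_rot: [0.998, -0.06, -0.022, -0.011]
force: [0.9, 0.2, -3.5]
gripper_width: 0.244
```

```bash
python3 st2.py pics/p6.png
```

```text
t 7.2 tcp [ 555.6 -178.1  167.9] zaxis [-0.043  0.025 -0.999] jaw 1.45 F [ 0.9  0.2 -3.5] g 0.244 q [ 0.28  0.75 -0.06  1.72  0.04  0.72 -1.5 ]
flange [ 554.  -178.3  138.2]
nose [ 550.7 -178.7   77.3]
```

View pics/p6.png

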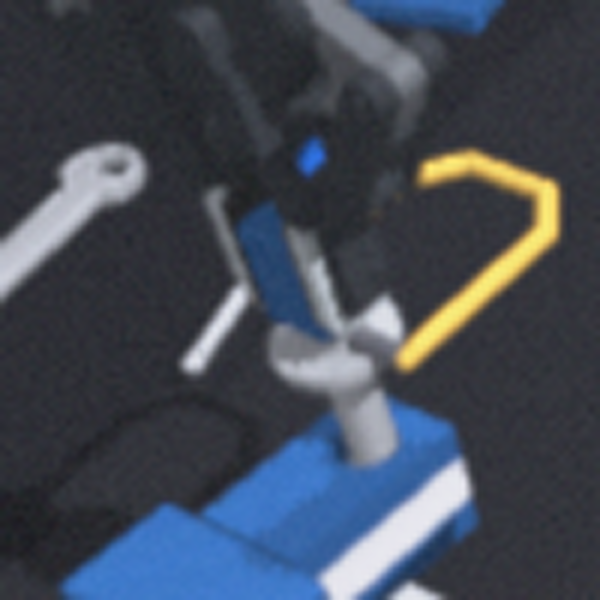

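The nose is in the hole, at about pixel (201,207), and there is no contact force. I'll keep going down.

>>> carry_out(
  commands=[
    [1, 1, 1, -9, 0],
    [1, 0, 0, -9, 0],
    [1, 0, 0, -8, 0],
    [1, 0, 0, 0, 0],
  ],
)

```text
t: 7.58
tcp_pos: [556.5, -177.6, 140.5]
tool_rot: [0.998, -0.061, -0.022, -0.011]
force: [0.8, -1.5, -3.4]
gripper_width: 0.243
```

```bash
python3 st2.py
```

```text
t 7.58 tcp [ 556.5 -177.6  140.5] zaxis [-0.043  0.024 -0.999] jaw 1.449 F [ 0.8 -1.5 -3.4] g 0.243 q [ 0.27  0.79 -0.06  1.74  0.05  0.67 -1.5 ]
flange [ 554.9 -177.8  110.9]
nose [ 551.6 -178.2   50. ]
```

>>> carry_out(
  commands=[
    [1, 0, 0, -4, 0],
    [1, 0, 0, -3, 0],
    [1, 0, 0, -2, 0],
  ],
)

```text
t: 7.83
tcp_pos: [556.6, -177.5, 130.6]
tool_rot: [0.998, -0.061, -0.022, -0.011]
force: [0.1, -1.3, -2.1]
gripper_width: 0.245
```

```bash
python3 st2.py pics/p7.png
```

```text
t 7.83 tcp [ 556.6 -177.5  130.6] zaxis [-0.043  0.025 -0.999] jaw 1.449 F [ 0.1 -1.3 -2.1] g 0.245 q [ 0.27  0.8  -0.06  1.74  0.05  0.65 -1.5 ]
flange [ 555.  -177.7  100.9]
nose [ 551.6 -178.1   40. ]
```

View pics/p7.png

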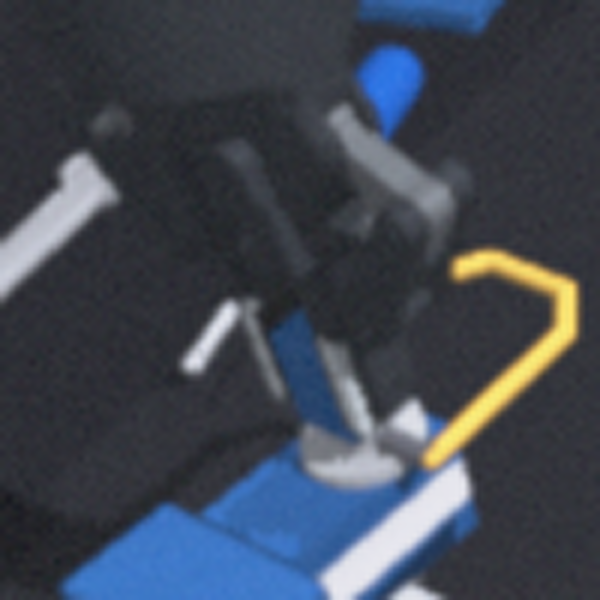

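>>> carry_out(
  commands=[
    [1, 0, 0, -2, 0],
    [1, 0, 0, -1, 0],
  ],
)

```text
t: 8.05
tcp_pos: [556.5, -177.6, 130.3]
tool_rot: [0.998, -0.061, -0.022, -0.011]
force: [-1.4, -0.7, 0.7]
gripper_width: 0.244
```

>>> carry_out(
  commands=[
    [0, 0, 0, 0, 0],
    [0, 0, 0, 0, 0],
    [0, 0, 0, 0, 0],
    [0, 0, 0, 0, 0],
    [0, 0, 0, 0, 0],
  ],
)

```text
t: 8.47
tcp_pos: [558.1, -176.5, 132.1]
tool_rot: [0.998, -0.061, -0.02, -0.011]
force: [-0.4, 0.0, 0.2]
gripper_width: 0.934
```

```bash
python3 st2.py pics/p8.png
```

```text
t 8.47 tcp [ 558.1 -176.5  132.1] zaxis [-0.039  0.025 -0.999] jaw 1.449 F [-0.4  0.   0.2] g 0.934 q [ 0.27  0.8  -0.06  1.74  0.05  0.64 -1.5 ]
flange [ 556.6 -176.6  102.5]
nose [ 553.5 -177.    41.5]
```

View pics/p8.png

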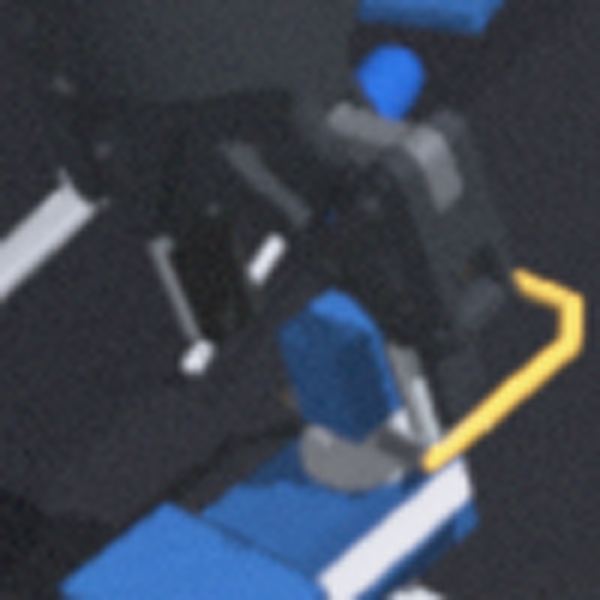

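>>> carry_out(
  commands=[
    [0, 0, 0, 12, 0],
    [0, 0, 0, 20, 0],
    [0, 0, 0, 25, 0],
    [0.5, 0, 0, 25, 0],
    [1, -15, 0, 10, 0],
    [1, -30, 0, 0, 0],
    [1, -30, 0, 0, 0],
    [1, -30, 0, 0, 0],
  ],
)

```text
t: 9.18
tcp_pos: [457.7, -174.6, 233.0]
tool_rot: [0.998, -0.058, -0.014, -0.011]
force: [0.5, 0.0, 0.5]
gripper_width: 0.301
```

```bash
python3 st2.py; python3 - <<'E'
from plant import robot
from h import *
im={k:robot.get_image(k) for k in("scene","top")}
for k in im:np.savez(k+"4.npz",**im[k])
a=cv2.resize(im["scene"]["color"][150:250,140:240],(400,400),interpolation=2);b=cv2.resize(im["top"]["color"][110:210,370:470],(400,400),interpolation=2)
cv2.imwrite("pics/p9.png",np.hstack([a,b]))
for k,b in(("scene",(180,150,80,90)),("top",(390,120,70,90))):
    m=np.zeros((400,640),bool);x,y,w,h=b;m[y:y+h,x:x+w]=1
    P,u,v=pts(im[k],m&rng(im[k],(12,90,80),(32,255,255)));P=P[P[:,2]>80];
    if len(P): print(k,len(P),P.min(0).round(1),P.max(0).round(1),P.mean(0).round(1),np.percentile(P[:,2],[5,50,95]),cv2.minAreaRect(P[:,:2].astype(np.float32)))
E
```

```text
t 9.18 tcp [ 457.7 -174.6  233. ] zaxis [-0.026  0.025 -0.999] jaw 1.454 F [0.5 0.  0.5] g 0.301 q [ 0.33  0.54 -0.08  1.95  0.04  0.69 -1.45]
flange [ 456.5 -174.8  203.4]
nose [ 454.2 -175.2  142.4]
scene 239 [ 475.3 -198.5  104.4] [ 560.9 -137.4  145.8] [ 509.2 -160.7  108.8] [105.94636468 108.95546198 110.49555312] ((512.46435546875, -158.01519775390625), (84.97210693359375, 56.425926208496094), 44.008888244628906)
top 192 [ 453.6 -203.4  104.5] [ 558.  -111.6  334.8] [ 517.5 -164.6  112.6] [106.4541134  109.47900015 112.22310499] ((499.0939025878906, -162.8688201904297), (67.35066223144531, 119.7004165649414), 70.6662826538086)
```

View pics/p9.png

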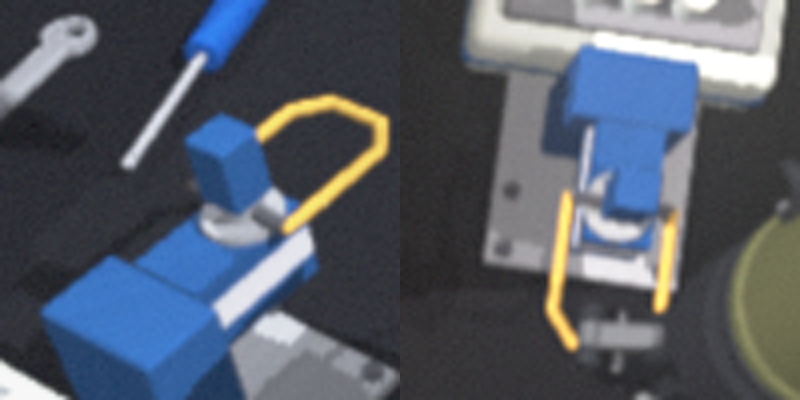

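The pin sits flush, with the ring legs on both sides of the bar and the bar end expected at about (481,-167). I'll position over the bar with the fingers shut.

>>> carry_out(
  commands=[
    [1, 14, 4, -10, 0],
    [1, 14, 3, -15, 0],
    [1, 0, 0, -20, 0],
    [1, 0, 0, -20, 0],
    [1, 0, 0, -10, 0],
    [1, 0, 0, 0, 0],
  ],
)

```text
t: 9.78
tcp_pos: [493.0, -166.0, 156.1]
tool_rot: [0.998, -0.059, -0.01, -0.011]
force: [-0.4, 0.3, 0.3]
gripper_width: 0.003
```

```bash
python3 st2.py pics/p10.png
```

```text
t 9.78 tcp [ 493.  -166.   156.1] zaxis [-0.019  0.024 -1.   ] jaw 1.453 F [-0.4  0.3  0.3] g 0.003 q [ 0.29  0.69 -0.07  1.94  0.05  0.53 -1.5 ]
flange [ 492.1 -166.2  126.4]
nose [ 490.2 -166.7   65.4]
```

View pics/p10.png

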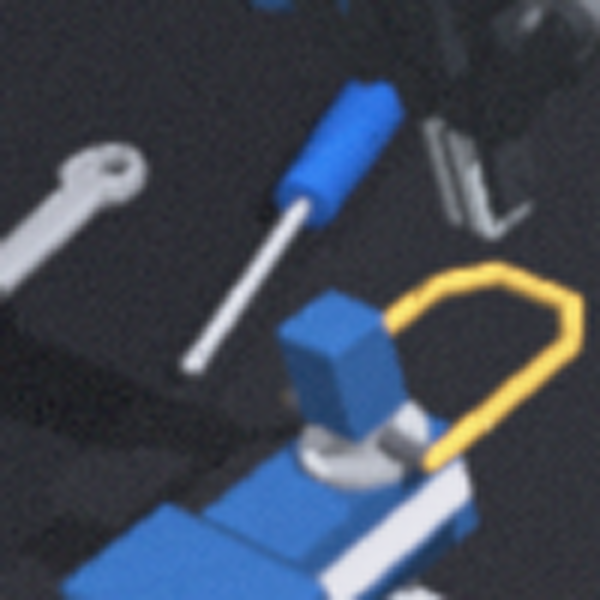

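>>> carry_out(
  commands=[
    [1, -9, -1, -10, 0],
    [1, 0, 0, -10, 0],
    [1, 0, 0, -5, 0],
    [1, 0, 0, 0, 0],
  ],
)

```text
t: 10.17
tcp_pos: [490.9, -166.2, 131.7]
tool_rot: [0.998, -0.058, -0.006, -0.011]
force: [-0.3, -1.0, 0.2]
gripper_width: -0.003
```

```bash
python3 st2.py pics/p11.png
```

```text
t 10.17 tcp [ 490.9 -166.2  131.7] zaxis [-0.011  0.023 -1.   ] jaw 1.455 F [-0.3 -1.   0.2] g -0.003 q [ 0.29  0.73 -0.07  1.97  0.06  0.46 -1.5 ]
flange [ 490.3 -166.4  102.1]
nose [ 488.9 -166.9   41.1]
```

View pics/p11.png

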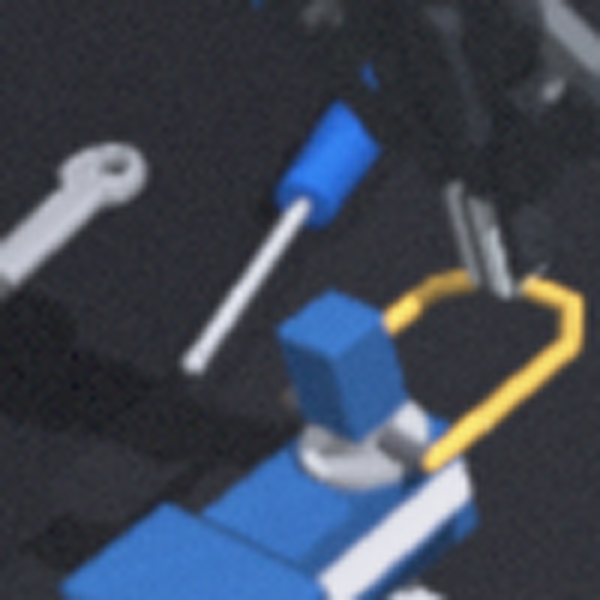

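>>> carry_out(
  commands=[
    [1, -8, -1, 0, 0],
    [1, -2, 0, -6, 0],
    [1, -2, 0, -6, 0],
  ],
)

```text
t: 10.47
tcp_pos: [481.5, -167.6, 121.6]
tool_rot: [0.998, -0.057, -0.002, -0.011]
force: [-0.2, 0.0, 0.8]
gripper_width: -0.001
```

>>> carry_out(
  commands=[
    [1, 0, 0, -8, 0],
    [1, 0, 0, -8, 0],
    [1, 0, 0, -8, 0],
  ],
)

```text
t: 10.72
tcp_pos: [481.5, -168.1, 96.5]
tool_rot: [0.998, -0.058, -0.001, -0.01]
force: [-0.1, 0.0, -0.3]
gripper_width: 0.002
```

```bash
python3 st2.py pics/p12.png
```

```text
t 10.72 tcp [ 481.5 -168.1   96.5] zaxis [-0.001  0.021 -1.   ] jaw 1.455 F [-0.1  0.  -0.3] g 0.002 q [ 0.29  0.79 -0.06  2.02  0.07  0.34 -1.5 ]
flange [ 481.1 -168.4   66.8]
nose [ 480.4 -169.     5.8]
```

View pics/p12.png

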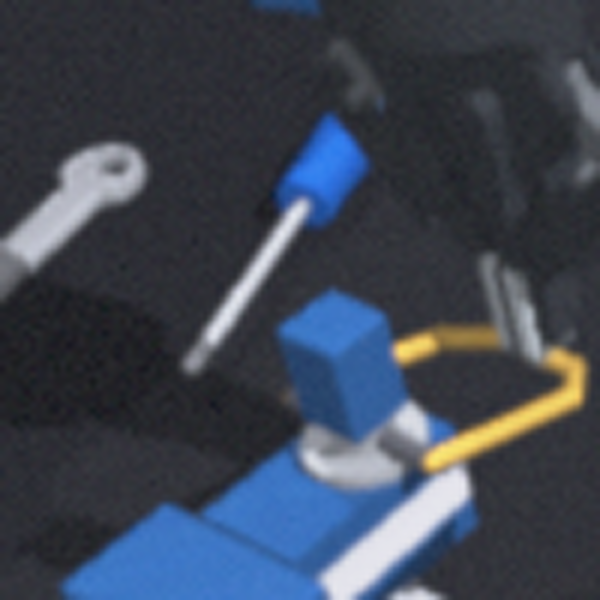

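The ring is swinging down and the pin stays seated. Next I'll push past 0.5 rad, moving slightly inward to follow the bar.

>>> carry_out(
  commands=[
    [1, 3, 0, -8, 0],
    [1, 2, 0, -8, 0],
    [1, 2, 0, -8, 0],
    [1, 1, 0, -6, 0],
    [1, 0, 0, 0, 0],
  ],
)

```text
t: 11.18
tcp_pos: [489.1, -167.4, 60.0]
tool_rot: [0.998, -0.058, -0.004, -0.011]
force: [-0.1, -0.9, 0.0]
gripper_width: -0.002
```

```bash
python3 st2.py pics/p13.png
```

```text
t 11.18 tcp [ 489.1 -167.4   60. ] zaxis [-0.006  0.022 -1.   ] jaw 1.455 F [-0.1 -0.9  0. ] g -0.002 q [ 0.28  0.86 -0.05  2.01  0.07  0.29 -1.5 ]
flange [ 488.6 -167.6   30.3]
nose [ 487.5 -168.1  -30.7]
```

View pics/p13.png

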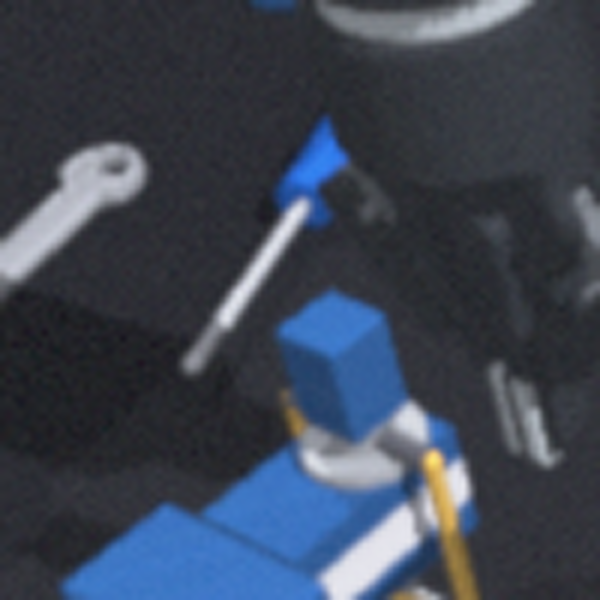

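It has snapped: the ring legs hang straight down. I'll back the arm off, outward first and then up.

>>> carry_out(
  commands=[
    [1, -15, 0, 10, 0],
    [1, -10, 0, 25, 0],
    [1, -5, 0, 30, 0],
    [1, 0, 0, 30, 0],
    [1, 0, 0, 30, 0],
    [1, -10, 0, 30, 0],
    [1, -10, 10, 0, 0],
    [1, 0, 0, 0, 0],
  ],
)

```text
t: 11.9
tcp_pos: [435.7, -156.8, 222.1]
tool_rot: [0.998, -0.058, -0.004, -0.011]
force: [-1.2, 1.1, 0.6]
gripper_width: 0.001
```

```bash
python3 st2.py; python3 - <<'E'
from plant import robot
from h import *
im={k:robot.get_image(k) for k in("scene","top")}
a=cv2.resize(im["scene"]["color"][150:280,120:250],(400,400),interpolation=2);b=cv2.resize(im["top"]["color"][110:210,370:470],(400,400),interpolation=2)
cv2.imwrite("pics/p14.png",np.hstack([a,b]))
cv2.imwrite("pics/p15.png",im["scene"]["color"])
m=np.zeros((400,640),bool);m[180:290,150:260]=1
P,u,v=pts(im["scene"],m&rng(im["scene"],(12,90,60),(32,255,255)));print(len(P),np.percentile(P,[2,50,98],axis=0).round(1))
m[:]=0;m[180:215,180:220]=1
P,u,v=pts(im["scene"],m&rng(im["scene"],(100,90,30),(125,255,255)));print("head top z",np.percentile(P[:,2],[50,90,97]))
E
```

```text
t 11.9 tcp [ 435.7 -156.8  222.1] zaxis [-0.006  0.022 -1.   ] jaw 1.455 F [-1.2  1.1  0.6] g 0.001 q [ 0.32  0.52 -0.09  2.05  0.04  0.58 -1.48]
flange [ 435.2 -157.   192.5]
nose [ 434.1 -157.6  131.5]
122 [[ 5.103e+02 -2.045e+02 -3.000e-01]
 [ 5.595e+02 -1.485e+02  6.560e+01]
 [ 5.616e+02 -1.459e+02  1.089e+02]]
head top z [122.84708903 147.42178034 148.24432285]
```

View pics/p14.png

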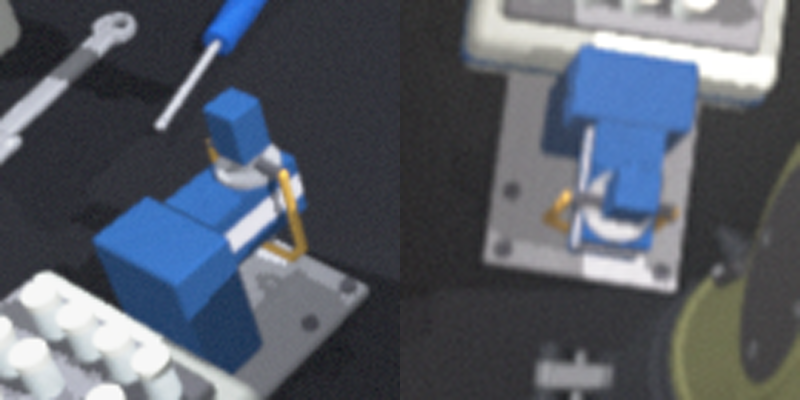

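View pics/p15.png

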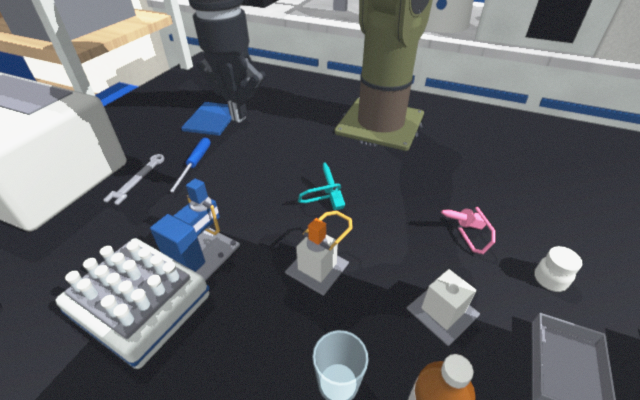

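The pin head top reads 148 mm, which matches a fully seated pin. The ring hangs vertically with its bar under the nose (scene ~(214,232)), the spare hasn't moved, and the arm is clear. Handing in.

```bash
python3 -c "
from plant import robot
print(robot.finish_job())"
```

```text
the job is handed in; nothing more can be done
None
```

The blue linchpin is seated in the clevis hole with its ring locked under the nose, and I handed the job in at about 12 s of the 45 s allowed. I took the pin from its stand, turned it about 15° so the ring pointed to the clevis's free end, and lowered it until I felt contact. I then pushed the ring's bar down with the closed fingers until it snapped over, and backed the arm away.

**Last checks:**
- **Pin seated:** the head top measured 148 mm, which is what a fully seated pin should give, and the flange looks flush on the clevis.
- **Ring locked:** both legs hang vertically beside the bar, and the cross bar is under the nose.
- **Nothing else moved:** the orange spare and the pink and turquoise look-alikes are where they were. The gripper was touching nothing.

**What disagreed:**
- **Cameras:** the two views differed by about 3–4 mm in x. I worked from the pin-to-hole distance within each view, where they differed by only about 2 mm.
- **Tool tilt:** the tool picked up about 0.05 rad of tilt and drifted a few mm between moves. I corrected the position as I went, and the fit took up the tilt.

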